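# Put the resin jar into the free cell of the covered tray

## Robot

A 6-joint arm with a two-finger parallel gripper is mounted at the origin on a cart in front of the work surface, level with it; the furniture and walls round the work are solid. World frame = base frame: x ahead of the robot, y to its left, z up, the work surface at z = 0. Lengths are in m, angles in rad, forces in N, time in s.
With the tool pointing down it reaches from about 0.425 to 0.95 m from the base axis. Payload 3.5 kg.
Tool frame: the origin (TCP) lies midway between the tips of the shut fingers; the grasp point (between the pads) lies 19 mm behind it; z points along the fingers, y is the direction in which the jaws open and shut (so a half turn about z gives the same grasp; the last joint's range is limited). The gripper opens to 85 mm and grips with 20 to 120 N. Pads are 22 mm wide; open, the fingers measure 114 mm over their backs; the gripper's body (76 mm by 85 mm) begins 54 mm behind the grasp point. The pads swing forward as they close: fully open they stand 13 mm farther back than shut.
Start: joints at [-1.329, 0.286, 1.577, -0, 1.279, -0.15], TCP at [0.258, -0.624, 0.231] pointing down, gripper open.
Joint ranges: [-2.77, 2.77], [-0.9, 2.22], [0.21, 2.48], [-1.53, 4.67], [0.24, 2.81], [-2.84, 2.84]. Speed limits (rad/s): [2.79, 2.79, 3.14, 3.14, 3.14, 3.14].

## Interface

Orientations are given as a unit quaternion [x, y, z, w].
In Python, from plant import ctrl gives the robot as it stands. The module is installed in compiled form; this text tells all that it offers.
- The arm moves only by the tool play_rows, never from a script. Its argument "increments" is text: rows parted by semicolons, each of 4 numbers parted by spaces: the shift along the tool's x, y, z in m, then the turn about the tool's z in rad. In form: dx dy dz roll; .... A call has 1 to 5 rows; each row is the pose to reach, as a shift and turn from the pose commanded when the call began, along the tool's axes at that moment; what a row does not reach only later rows make up. A row lasts 1/8 s, in which the tool goes at most 62.5 mm and 10.7 degrees, less where a joint would pass 70% of its speed; a pose out of reach is approached as far as the arm can. A call with a gripper value outside its range is refused whole. "gripper" is the finger opening in m, from 0 to 0.0854, set as the call begins (left out, the last holds). The fingers move at their own pace and stop on an object; "newtons" is the grip in N (left out, the last holds). Time passes only in rows, so rows that repeat a pose let the fingers close. It gives the time, the measured TCP pose, the force and the opening at its end, in the units of the state.
- ctrl.get_state(): the state, without advancing time (a new reading comes with each control period).
- ctrl.read_camera(name): name is "side" or "top" or "wrist"; returns the picture (400x640x3 uint8, red, green, blue); there is no depth.
- ctrl.camera_model(name): a dict with "fov_y" (degrees; the focal length in pixels is half the picture's height over the tangent of half this angle, whatever the lens; pixels are square), "cx", "cy" (the principal point, pixels), "rvec" (rotation vector, rad) and "tvec" (3), from world to camera coordinates, as OpenCV has them. Camera axes: x right, y down, z forward; pixel columns grow to the right and rows downward; lengths in m; the calibration is good to about 2 mm. A picture is of the moment at which its call begins: read the wrist's pose just before it. camera_model takes no time and is no camera call; for the wrist camera it gives the pose at the moment of the call.
- ctrl.sign_off(): hands the job in, once; it reports no verdict.
The state is a dict: "time": time; "qpos": joint angles; "dq": joint speeds; "joint_efforts": joint torques, N m; "eef_pos": TCP position; "tcp_rot": TCP orientation; "contact_force": force on the tool from outside, world axes, zero at the start; "wrist_torque": the same for the moment, N m; "opening": opening from 0.0 (shut) to 1.0 (fully open).
Only numpy, scipy, OpenCV 4.12 (cv2) and the standard library are available. Lean on these libraries where they do the work, as an engineer would, in place of code of your own. Each camera call takes 0.05 s, during which the arm holds its last target.

## Task

Lift the blue dust cover off the storage tray and stand it upright on the free bench beside the tray. Then put the amber resin jar that stands loose on the bench upright into the one empty cell of the tray, leaving the two jars already stored there standing in their cells.

Things in the scene. Friction and masses are not known exactly. Their poses are not given: they have to be found in the camera images.
- jar_center (a point): Loose amber resin jar with black lid, 52 mm across, 54 mm high, straight round sides, 80 to 170 g. It stands alone on the bench, nearer the robot than the tray, to the left or right; a brown mixing cup of like size stands on the other side. The point is the jar's centre, 27 mm above its underside; z is its upright axis.
- tray: White tray, fixed, 78 (x) by 226 mm (y), at first under the cover. Origin: centre of its underside, on the bench; z up. Three cells in a row, 70 by 70 mm inside, centred at y = -74, 0, +74 mm; cell floor 4 mm, ribs' tops 11 mm above the bench. Two cells hold jars, one (it varies) is empty. Jars in neighbouring cells stand 22 mm apart: finger room is along tray x, not between jars.
- cover_handle (a point): Blue loose cover, open below, on the bench over tray and jars, axes as the tray's; 96 (x) by 244 (y) by 70 mm high, 250 g; lift straight up 75 mm to clear the jars. Black bar handle 16 (x) by 92 (y) by 16 mm, 32 mm clear above the cover's top. Point: bar's centre, 110 mm above the cover's lower edge; z up. Free bench for it, long side along y: at x 0.485, y -0.175, to the right of the tray.
- stored_a_center (a point): First amber jar stored in a cell of the tray, same make and size as the loose one; the point is its centre, 27 mm above its underside.
- stored_b_center (a point): Second amber jar stored in a cell of the tray, same make and size as the loose one; the point is its centre, 27 mm above its underside.
Things that resemble listed ones, but are neither listed nor needed, are in the scene too. What is shaped like the part that bears jar_center but purple or turquoise is not meant.

How it is judged:
By the outcome, as a careful person would: the job done as asked, in the order asked, and still so for the second after the job is handed in, with the robot touching nothing.
It also fails if it takes over 51 s, if anything falls off the work surface, if the arm or the gripper's body presses on something with over 40 N, if the wrist force passes 120 N, or if a joint passes its speed limit or range.

## Working session

There is one attempt and no reset: what is moved stays moved. The work goes in short steps, Python scripts to look and compute and a tool call to move; the robot and the scene stay as the last step left them, time stands still between calls to the robot, and variables do not carry over. Pictures are saved under pics/ and viewed, and the job is handed in when it is done.

Besides the shell and the picture viewer there is one more tool, called after "Call:" as name(argument=value, ...) on one line, values as JSON. play_rows: Moves the arm, as the interface text tells. Its arguments: {"type":"object","properties":{"increments":{"type":"string"},"gripper":{"type":"number"},"newtons":{"type":"number"}},"required":["increments"]}

```bash
mkdir -p pics
python3 - <<'E'
from plant import ctrl
import cv2
s=ctrl.get_state();print(s)
for n in("top","side"):
    print(n,ctrl.camera_model(n)); cv2.imwrite(f"pics/{n}0.png",ctrl.read_camera(n)[:,:,::-1])
E
```

```text
{'time': 0.0, 'qpos': array([-1.32902265e+00,  2.87190518e-01,  1.57815774e+00,  1.93062463e-05,
        1.27857991e+00, -1.50038212e-01]), 'dq': array([ 0.00012204,  0.00084619, -0.00149458,  0.00162244, -0.00102957,
        0.00106471]), 'joint_efforts': array([-1.66836140e-03, -4.05985272e+01, -2.92629218e+01, -2.22213066e-04,
        5.75344136e-03,  8.64989914e-06]), 'eef_pos': array([ 0.25761001, -0.62321275,  0.22994102]), 'tcp_rot': array([ 9.80871600e-01,  1.94652358e-01, -4.43124976e-05, -1.16694916e-03]), 'contact_force': array([-0.14991705,  0.06804172, -0.00880771]), 'wrist_torque': array([0.00915453, 0.02443345, 0.01854087]), 'opening': 0.9977814099568227}
top {'fov_y': 54.391791557621545, 'cx': 321.83491116961517, 'cy': 195.96626690727388, 'rvec': array([ 2.19563598, -2.17845641,  0.12189523]), 'tvec': array([0.02174343, 0.39940361, 1.13514249])}
side {'fov_y': 46.340859815162666, 'cx': 316.7432605801313, 'cy': 207.77857385508554, 'rvec': array([ 0.17613329, -2.57226853,  1.65969983]), 'tvec': array([0.394811  , 0.09347513, 1.14095057])}
```

View pics/top0.png

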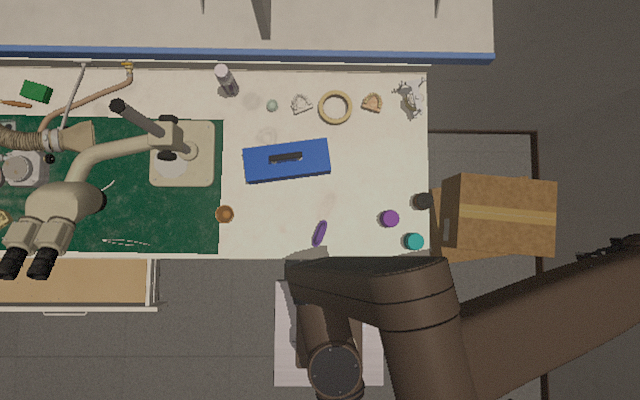

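View pics/side0.png

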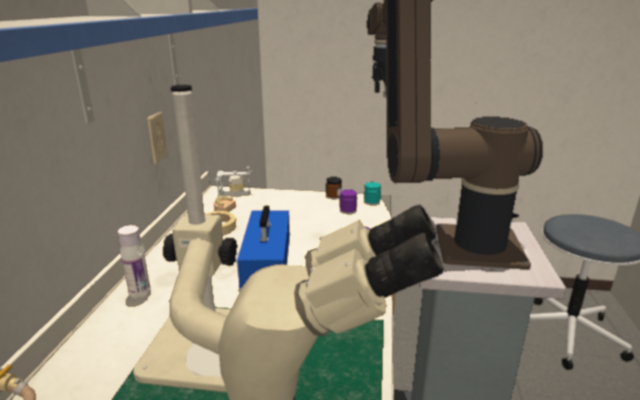

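```bash
cat > h.py <<'E'
from plant import ctrl
import cv2, numpy as np
from scipy.spatial.transform import Rotation as R
def cam(n):
    m=ctrl.camera_model(n); f=200/np.tan(np.radians(m['fov_y'])/2)
    return np.array([[f,0,m['cx']],[0,f,m['cy']],[0,0,1]]),m['rvec'],m['tvec']
def back(c,uv,z):
    K,r,t=c; Rm=cv2.Rodrigues(r)[0]; C=-Rm.T@t
    d=Rm.T@np.linalg.inv(K)@np.array([uv[0],uv[1],1.]); return C+d*(z-C[2])/d[2]
def proj(c,p):
    K,r,t=c; return cv2.projectPoints(np.array(p,float).reshape(-1,3),r,t,K,None)[0].reshape(-1,2)
E
python3 - <<'E'
from h import *
c=cam("top")
I=cv2.imread("pics/top0.png")
a=cv2.resize(I[130:190,235:340],None,fx=7,fy=7,interpolation=cv2.INTER_CUBIC)
b=cv2.resize(I[180:260,370:445],None,fx=7,fy=7,interpolation=cv2.INTER_CUBIC)
cv2.imwrite("pics/a.png",a);cv2.imwrite("pics/b.png",b)
for nm,uv,z in [("handle",(286,157),.11),("cup",(225,214),.054),("dark",(423,201),.054),("pur",(390,218),.054),("tur",(414,241),.054)]: print(nm,back(c,uv,z).round(3))
print(proj(c,[[.485,-.175,0],[.485-.048,-.175,0],[.485,-.175-.122,0],[.485,-.175+.122,.0]]))
hsv=cv2.cvtColor(I,cv2.COLOR_BGR2HSV)
m=cv2.inRange(hsv,(105,150,60),(130,255,255)); m[:120]=0
n,l,s,ce=cv2.connectedComponentsWithStats(m);k=1+np.argmax(s[1:,4]);print(s[k],ce[k])
pts=np.argwhere(l==k)[:,::-1].astype(np.float32);print(cv2.minAreaRect(pts))
E
```

```text
handle [0.497 0.126 0.11 ]
cup [0.342 0.3   0.054]
dark [ 0.384 -0.266  0.054]
pur [ 0.334 -0.17   0.054]
tur [ 0.269 -0.238  0.054]
[[387.69674035 168.91730143]
 [387.82567329 184.6211912 ]
 [427.61338437 169.33524389]
 [347.59319763 168.49740208]]
[254 146  15   4  20] [260.75 147.1 ]
((260.983642578125, 147.31968688964844), (2.082321882247925, 14.214112281799316), 84.80557250976562)
```

View pics/a.png

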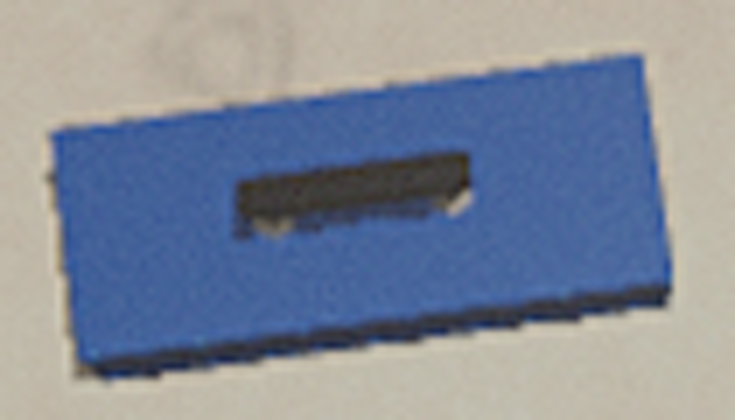

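View pics/b.png

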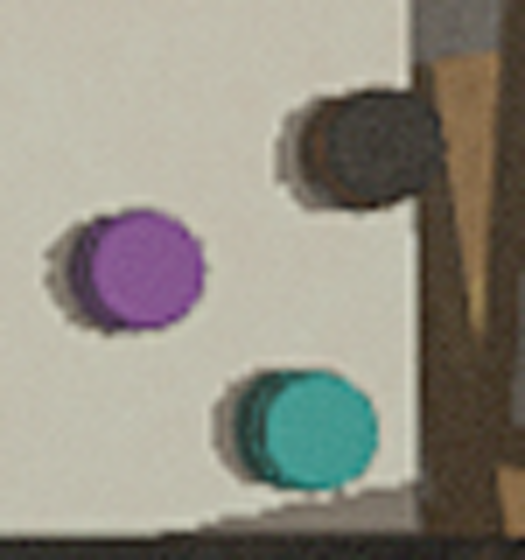

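```bash
cat >> h.py <<'E'
def go(p,yaw,cmd=None):
    """yaw: desired direction angle of tool y axis in world (mod pi). returns tool-frame shift & roll"""
    s=ctrl.get_state(); Rt=R.from_quat(s['tcp_rot']).as_matrix(); p0=s['eef_pos'] if cmd is None else np.array(cmd)
    # z component down assumed
    d=Rt.T@(np.array(p)-p0)
    y0=np.arctan2(Rt[1,1],Rt[0,1]); dy=(yaw-y0+np.pi/2)%np.pi-np.pi/2
    print("shift",d.round(4),"roll",round(-dy,4),"yaw now",round(y0,4),"q6",s['qpos'][5].round(3),"dist",np.linalg.norm(d).round(3))
    return d,-dy
E
python3 - <<'E'
from h import *
from scipy.optimize import least_squares
c=cam("top")
f=lambda L:np.array([((x+.5)/7-.5+235,(y+.5)/7-.5+130) for x,y in L])
obs=np.vstack([f([(52,132),(640,57),(670,290),(85,362)]),f([(237,183),(467,152),(470,180),(238,212)])])
def mod(v):
    P=[]
    for hx,hy,z in((.048,.122,.07),(.008,.046,.118)):
        for a,b in((1,1),(1,-1),(-1,-1),(-1,1)):
            x,y=a*hx,b*hy; P.append([v[0]+x*np.cos(v[2])-y*np.sin(v[2]),v[1]+x*np.sin(v[2])+y*np.cos(v[2]),z])
    return proj(c,P)
r=least_squares(lambda v:(mod(v)-obs).ravel(),[.5,.126,-.1],loss='soft_l1');print(r.x);print((mod(r.x)-obs).round(1).tolist())
p=r.x
go([p[0],p[1],.23],p[2])
for cx,cy in((380,148),):
    print("jar",back(c,f([(cx,cy)])[0],.054))
print("tray edge proj",back(c,(428,201),0))
E
```

```text
[0.49846919 0.12793845 0.13877773]
[[-0.5, -0.3], [0.5, -0.2], [0.7, -0.6], [-1.3, 0.1], [-0.5, -0.4], [0.2, -0.2], [0.5, 1.5], [0.0, 1.2]]
shift [ 0.5094 -0.6023  0.0015] roll -1.3178 yaw now -1.179 q6 -0.15 dist 0.789
jar [0.5264414 0.1219579 0.054    ]
tray edge proj [ 0.3883459  -0.29650375  0.        ]
```

Call:
play_rows(increments="0.51 -0.602 0 -1.318;0.51 -0.602 0 -1.318;0.51 -0.602 0 -1.318;0.51 -0.602 0 -1.318;0.51 -0.602 0 -1.318", gripper=0.085)

```text
time: 0.72
eef_pos: [0.3535, -0.3242, 0.2309]
tcp_rot: [0.785, 0.619, 0.0, -0.0]
contact_force: [1.5, -0.4, 0.2]
opening: 0.992
```

Run:
```python
from h import *
s=ctrl.get_state();print(s['time'],s['eef_pos'],s['qpos'])
go([.4985,.128,.24],.1388)
```

```text
0.725 [ 0.3535328  -0.32415809  0.23086824] [-9.54184655e-01 -1.55526043e-01  2.04286299e+00  3.15888989e-04
  1.25474984e+00 -7.18354435e-01]
shift [ 0.4735  0.0353 -0.0089] roll -0.3747 yaw now -0.2359 q6 -0.718 dist 0.475
```

Call:
play_rows(increments="0.473 0.035 -0.009 -0.375;0.473 0.035 -0.009 -0.375;0.473 0.035 -0.009 -0.375;0.473 0.035 -0.009 -0.375;0.473 0.035 -0.009 -0.375")

```text
time: 1.35
eef_pos: [0.4503, -0.0272, 0.2372]
tcp_rot: [0.658, 0.753, 0.0, 0.0]
contact_force: [1.5, -0.6, 1.2]
opening: 0.993
```

Run:
```python
from h import *
go([.4985,.128,.24],.1388)
```

```text
shift [ 0.1474  0.0684 -0.0028] roll -0.0054 yaw now 0.1334 q6 -0.419 dist 0.163
```

Call:
play_rows(increments="0.147 0.068 -0.002 -0.005;0.147 0.068 -0.002 -0.005;0.147 0.068 -0.002 -0.005;0.147 0.068 -0.002 -0.005")

```text
time: 1.85
eef_pos: [0.498, 0.1276, 0.2386]
tcp_rot: [0.655, 0.756, -0.0, -0.0]
contact_force: [-0.1, -0.4, -0.2]
opening: 0.995
```

Run:
```python
from h import *
c=cam("wrist")
I=ctrl.read_camera("wrist")[:,:,::-1]
cv2.imwrite("pics/w1.png",I)
p=np.array([.4985,.128]);th=.1388
go([*p,.24],th)
print(ctrl.get_state()['time'],proj(c,[[*p,.118]]))
e=np.array([-np.sin(th),np.cos(th)]);
print(proj(c,[[*(p+e*.046),.118],[*(p-e*.046),.118]]))
```

```text
shift [ 0.0016  0.001  -0.0014] roll 0.0022 yaw now 0.141 q6 -0.09 dist 0.002
1.9 [[322.83028646 197.76796419]]
[[323.11416824 150.0488023 ]
 [322.57236047 241.12408125]]
```

View pics/w1.png

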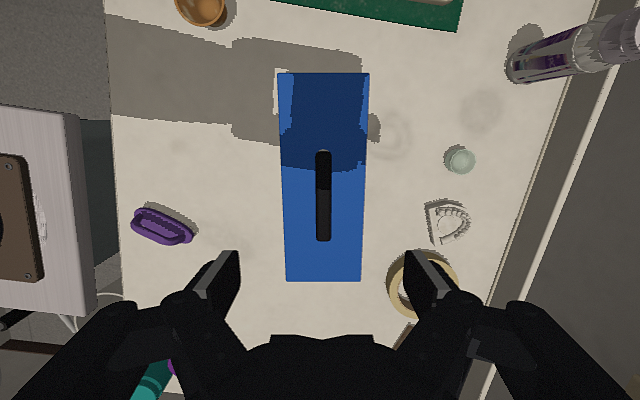

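The wrist view shows the black bar from (323,150) to (323,241), where my estimate projects it. Descending.

Call:
play_rows(increments="0.002 0.001 0.05 0;0.002 0.001 0.1 0;0.002 0.001 0.13 0;0.002 0.001 0.148 0;0.002 0.001 0.148 0")

```text
time: 2.52
eef_pos: [0.498, 0.1267, 0.0902]
tcp_rot: [0.657, 0.754, -0.001, -0.001]
contact_force: [1.5, -0.3, 0.1]
opening: 0.996
```

Call:
play_rows(increments="0 0 0 0;0 0 0 0;0 0 0 0;0 0 0 0;0 0 0 0", gripper=0, newtons=60)

```text
time: 3.15
eef_pos: [0.4996, 0.1277, 0.092]
tcp_rot: [0.656, 0.754, 0.001, 0.001]
contact_force: [0.8, 0.0, 1.0]
opening: 0.175
```

Run:
```python
from h import *
I=ctrl.read_camera("wrist")[:,:,::-1]
cv2.imwrite("pics/w2.png",I)
s=ctrl.get_state();print(s['time'],s['eef_pos'],s['opening']*85.4,s['contact_force'])
```

```text
3.2 [0.4996274  0.1276851  0.09193801] 14.60041421734465 [1.9893697  0.04759161 3.22342833]
```

View pics/w2.png

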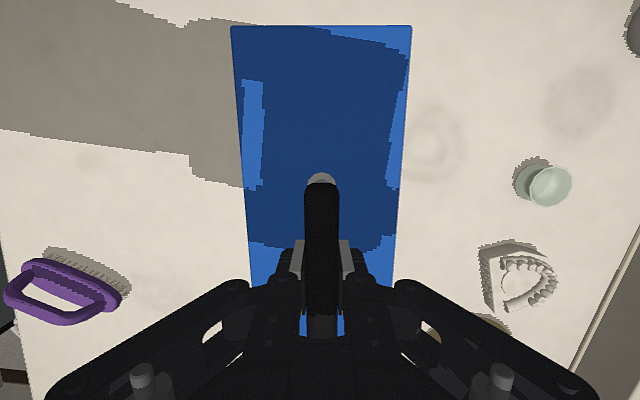

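The bar is between the pads at about (320,280). Lifting straight up.

Call:
play_rows(increments="0 0 -0.01 0;0 0 -0.03 0;0 0 -0.06 0;0 0 -0.09 0;0 0 -0.11 0", newtons=80)

```text
time: 3.82
eef_pos: [0.4985, 0.1276, 0.2024]
tcp_rot: [0.656, 0.754, -0.0, -0.0]
contact_force: [0.8, -0.4, -2.9]
opening: 0.172
```

```bash
python3 - <<'E'
from h import *
for n in("top","side","wrist"): cv2.imwrite(f"pics/{n}3.png",ctrl.read_camera(n)[:,:,::-1])
s=ctrl.get_state();print(s['time'],s['eef_pos'],s['opening']*85.4,s['contact_force'])
go([.488,-.178,.2],0)
go([.488,-.178,.2],0.1388)
E
python3 -c "
import cv2,numpy as np
cv2.imwrite('pics/m3.png',np.hstack([cv2.imread('pics/top3.png')[100:300,160:560],cv2.imread('pics/side3.png')[100:300,100:500]]))"
```

```text
3.975 [0.49894628 0.12760545 0.20190369] 14.79883234775934 [-0.467169    0.15450008 -3.49649237]
shift [-0.3012 -0.0531  0.0019] roll 0.1386 yaw now 0.1386 q6 -0.085 dist 0.306
shift [-0.3012 -0.0531  0.0019] roll -0.0002 yaw now 0.1386 q6 -0.085 dist 0.306
```

View pics/m3.png

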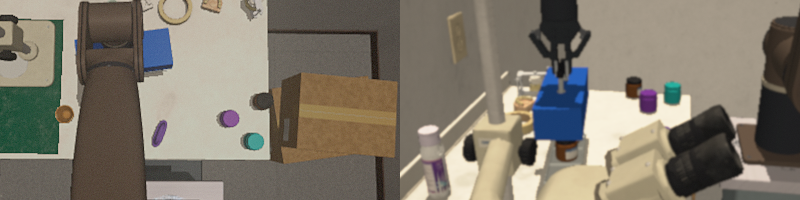

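Call:
play_rows(increments="-0.02 -0.004 0 0.01;-0.06 -0.011 0 0.03;-0.1 -0.018 0 0.05;-0.14 -0.025 0 0.07;-0.18 -0.032 0 0.09")

```text
time: 4.6
eef_pos: [0.4906, -0.056, 0.1991]
tcp_rot: [0.69, 0.724, -0.001, -0.002]
contact_force: [1.3, -0.5, -2.9]
opening: 0.171
```

Run:
```python
from h import *
go([.488,-.176,.2],0)
```

```text
shift [-0.1198 -0.0083 -0.0011] roll 0.0479 yaw now 0.0479 q6 -0.367 dist 0.12
```

Call:
play_rows(increments="-0.035 -0.002 0 0.015;-0.07 -0.005 0 0.035;-0.1 -0.007 0 0.048;-0.12 -0.008 0 0.048;-0.12 -0.008 0 0.048")

```text
time: 5.22
eef_pos: [0.4893, -0.1759, 0.2001]
tcp_rot: [0.708, 0.707, -0.0, -0.001]
contact_force: [0.3, -0.5, -1.8]
opening: 0.172
```

Run:
```python
from h import *
cv2.imwrite(f"pics/w4.png",ctrl.read_camera("wrist")[:,:,::-1])
cv2.imwrite(f"pics/t4.png",ctrl.read_camera("top")[80:300,200:500,::-1])
s=ctrl.get_state();print(s['time'],s['eef_pos'])
go([.488,-.176,.2],0)
```

```text
5.325 [ 0.48948799 -0.17459121  0.2004566 ]
shift [-0.0014 -0.0015  0.0005] roll 0.0006 yaw now 0.0006 q6 -0.539 dist 0.002
```

View pics/w4.png

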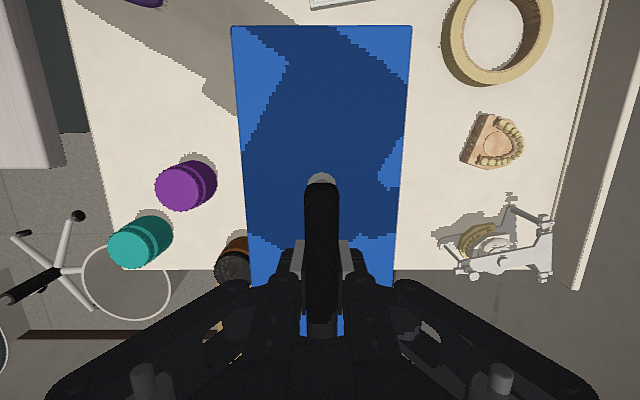

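View pics/t4.png

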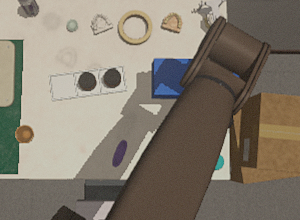

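The side and top views show the tray uncovered with its left (+y) cell empty and jars at (87,80) and (112,77) in the crop. The bench's right edge is close to the cover's end, so I'll shift 6 mm left while setting it down.

Call:
play_rows(increments="0.006 0 0.03 0;0.006 0 0.06 0;0.006 0 0.085 0;0.006 0 0.1 0;0.006 0 0.105 0")

```text
time: 5.95
eef_pos: [0.4895, -0.1685, 0.0954]
tcp_rot: [0.707, 0.708, -0.0, -0.001]
contact_force: [-0.4, -0.7, -2.1]
opening: 0.172
```

Call:
play_rows(increments="0 0 0.002 0;0 0 0.004 0;0 0 0.004 0")

```text
time: 6.32
eef_pos: [0.4902, -0.1696, 0.0928]
tcp_rot: [0.707, 0.707, 0.0, 0.001]
contact_force: [0.2, -0.4, -2.3]
opening: 0.174
```

Run:
```python
from h import *
cv2.imwrite(f"pics/s5.png",ctrl.read_camera("side")[120:300,180:480,::-1])
s=ctrl.get_state();print(s['time'],s['eef_pos'],s['contact_force'])
```

```text
6.375 [ 0.4901645  -0.16959936  0.09281131] [-0.54983369 -0.74025198 -2.42478755]
```

View pics/s5.png

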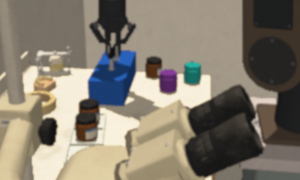

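Call:
play_rows(increments="0 0 0.001 0;0 0 0.002 0;0 0 0.002 0")

```text
time: 6.75
eef_pos: [0.4904, -0.1696, 0.092]
tcp_rot: [0.707, 0.707, 0.0, 0.0]
contact_force: [-3.0, 0.9, 5.7]
opening: 0.169
```

Contact felt (+5.7 N). Releasing.

Call:
play_rows(increments="0 0 -0.001 0;0 0 -0.001 0;0 0 -0.001 0;0 0 -0.001 0", gripper=0.06)

```text
time: 7.25
eef_pos: [0.4898, -0.1694, 0.0911]
tcp_rot: [0.707, 0.707, -0.0, -0.0]
contact_force: [-0.7, -0.1, 0.4]
opening: 0.707
```

Call:
play_rows(increments="0 0 -0.01 0;0 0 -0.04 0;0 0 -0.08 0;0 0 -0.12 0;0 0 -0.14 0")

```text
time: 7.88
eef_pos: [0.4909, -0.1699, 0.2351]
tcp_rot: [0.707, 0.707, 0.001, 0.003]
contact_force: [-0.6, -0.6, 0.2]
opening: 0.7
```

Run:
```python
from h import *
s=ctrl.get_state();print(s['time'],s['eef_pos'],s['opening'],s['qpos'])
c=cam("wrist")
I=ctrl.read_camera("wrist")[:,:,::-1]
cv2.imwrite("pics/w6.png",I)
go([.36,-.2,.23],np.pi/2)
```

```text
7.875 [ 0.49089843 -0.16993805  0.23510503] 0.699881102553228 [-5.28731039e-01 -6.62580573e-02  1.95385832e+00 -2.02748558e-05
  1.24867050e+00 -5.29305520e-01]
shift [-0.0295 -0.1319  0.0065] roll -1.5701 yaw now 0.0006 q6 -0.529 dist 0.135
```

View pics/w6.png

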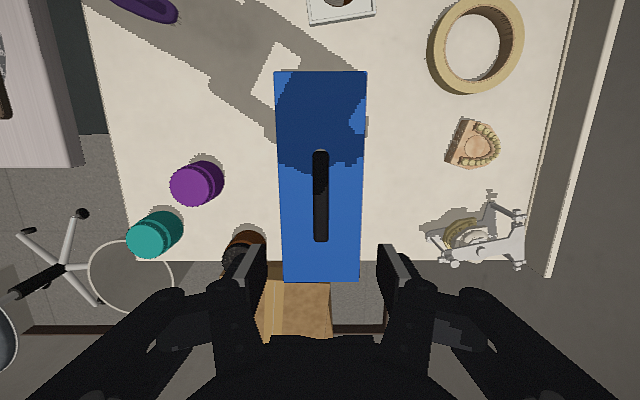

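Run:
```python
from h import *
c=cam("wrist");Rm=cv2.Rodrigues(c[1])[0];s=ctrl.get_state()
print("cam-tcp",-Rm.T@c[2]-s['eef_pos'],"dir",Rm[2])
t=cam("top");print(back(t,(424.6,201.1),.054))
go([.384,-.270,.2],-np.pi/2)
I=cv2.imread("pics/top0.png")[60:260,423:433].astype(int)
print([ (60+r,int(np.argmax(abs(np.diff(I[r].sum(1)))))+423) for r in (10,40,60,100,120,170,185)])
for v in (130,168,230):print(back(t,(428,v),0))
```

```text
cam-tcp [-0.00159455  0.07261885  0.14148657] dir [ 0.00652514 -0.28794602 -0.95762441]
[ 0.38375683 -0.27053386  0.054     ]
shift [-0.0994 -0.1082  0.0369] roll -1.5701 yaw now 0.0006 q6 -0.529 dist 0.151
[(70, 423), (100, 426), (120, 427), (160, 427), (180, 427), (230, 429), (245, 429)]
[ 0.6070774  -0.30030718  0.        ]
[ 0.48911969 -0.29825606  0.        ]
[ 0.30103443 -0.29498553  0.        ]
```

Call:
play_rows(increments="-0.02 -0.022 0.007 -0.18;-0.04 -0.044 0.014 -0.36;-0.06 -0.066 0.02 -0.54;-0.08 -0.088 0.03 -0.72;-0.1 -0.108 0.035 -0.9", gripper=0.085)

```text
time: 8.55
eef_pos: [0.3808, -0.2696, 0.1954]
tcp_rot: [0.326, 0.945, 0.0, -0.0]
contact_force: [-0.7, -0.4, 0.1]
opening: 0.991
```

Call:
play_rows(increments="0 0 0 -0.18;0 0 0 -0.36;0 0 0 -0.54;0 0 0 -0.67;0 0 0 -0.67")

```text
time: 9.18
eef_pos: [0.3818, -0.2693, 0.196]
tcp_rot: [0.001, 1.0, 0.0, -0.0]
contact_force: [0.0, -0.2, 0.4]
opening: 0.996
```

Run:
```python
from h import *
c=cam("wrist");s=ctrl.get_state()
I=ctrl.read_camera("wrist")[:,:,::-1]
cv2.imwrite("pics/w7.png",I)
print(s['time'],s['eef_pos'],s['qpos'])
go([.384,-.2705,.2],np.pi/2)
print(proj(c,[[.3838,-.2705,.054],[.3838-.026,-.2705,.054],[.3838+.026,-.2705,.054],[.3838,-.2705+.026,.054],[.3838,-.2705-.026,.054]]).round(0).tolist())
```

```text
9.175 [ 0.38175814 -0.26925744  0.19604354] [-8.31981625e-01 -1.52306504e-01  2.10567240e+00  3.04123245e-07
  1.18853964e+00 -2.40097104e+00]
shift [-0.0022 -0.0012 -0.0039] roll -0.0025 yaw now 1.5683 q6 -2.4 dist 0.005
[[320.0, 195.0], [320.0, 171.0], [320.0, 219.0], [345.0, 195.0], [296.0, 195.0]]
```

View pics/w7.png

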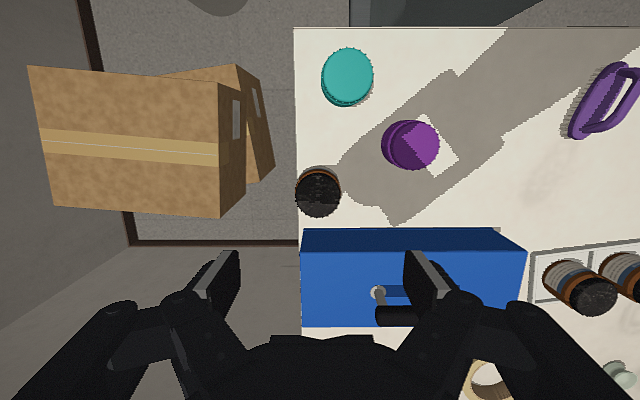

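The wrist view shows the amber jar with its black lid at (318,193), close to the predicted (320,195). Purple is at (411,145), turquoise at (347,77), and the cover stands at (415,280).

Run:
```python
from h import *
c=cam("wrist");p=back(c,(318.5,193),.054);print(p)
q=(p[:2]+np.array([.3838,-.2705]))/2
go([*q,.010],np.pi/2)
```

```text
[ 0.38125499 -0.27236384  0.054     ]
shift [-0.0008 -0.0022  0.1861] roll -0.0025 yaw now 1.5683 q6 -2.4 dist 0.186
```

Call:
play_rows(increments="-0.001 -0.002 0.05 0;-0.001 -0.002 0.1 0;-0.001 -0.002 0.13 0;-0.001 -0.002 0.15 0;-0.001 -0.002 0.165 0")

```text
time: 9.85
eef_pos: [0.3826, -0.2711, 0.0302]
tcp_rot: [0.001, 1.0, 0.0, -0.0]
contact_force: [-0.8, -1.0, -0.7]
opening: 0.998
```

Call:
play_rows(increments="0 0 0.01 0;0 0 0.02 0;0 0 0.021 0;0 0 0.021 0")

```text
time: 10.35
eef_pos: [0.3832, -0.2717, 0.0106]
tcp_rot: [0.0, 1.0, -0.0, 0.0]
contact_force: [-0.0, -0.2, 0.6]
opening: 0.996
```

Call:
play_rows(increments="0 0 0 0;0 0 0 0;0 0 0 0;0 0 0 0", gripper=0.03, newtons=30)

```text
time: 10.85
eef_pos: [0.3833, -0.2719, 0.011]
tcp_rot: [0.0, 1.0, -0.0, 0.0]
contact_force: [-0.8, 0.9, 5.8]
opening: 0.596
```

Run:
```python
from h import *
s=ctrl.get_state();print(s['time'],s['eef_pos'],s['opening']*85.4,s['contact_force'])
I=ctrl.read_camera("wrist")[:,:,::-1]
cv2.imwrite("pics/w8.png",I)
cv2.imwrite("pics/s8.png",cv2.resize(ctrl.read_camera("side")[120:300,180:480,::-1],None,fx=2,fy=2))
```

```text
10.85 [ 0.38333316 -0.27194277  0.01099136] 50.86721227248724 [-0.83335099  0.94235371  5.79164751]
```

View pics/w8.png

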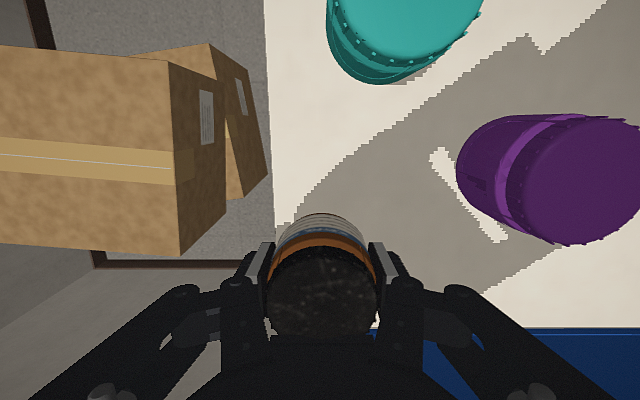

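View pics/s8.png

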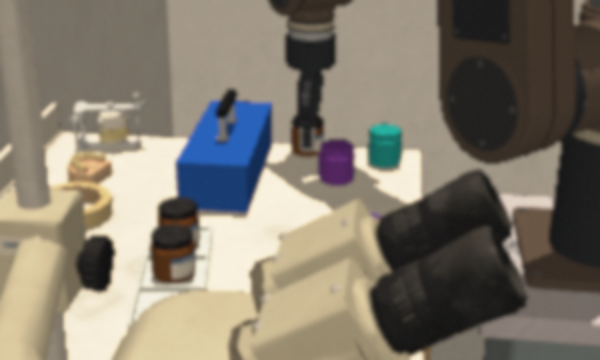

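The jar sits between both pads (lid at (320,295)); purple and turquoise are untouched. Lifting.

Call:
play_rows(increments="0 0 -0.01 0;0 0 -0.05 0;0 0 -0.1 0;0 0 -0.15 0;0 0 -0.19 0", newtons=45)

```text
time: 11.58
eef_pos: [0.3828, -0.2711, 0.2022]
tcp_rot: [0.0, 1.0, -0.0, 0.0]
contact_force: [1.5, 0.1, -1.2]
opening: 0.591
```

Run:
```python
from h import *
s=ctrl.get_state();print(s['time'],s['eef_pos'],s['opening']*85.4,s['contact_force'])
th=.1388;cell=np.array([.4985,.128])+.074*np.array([-np.sin(th),np.cos(th)]);print(cell)
cv2.imwrite("pics/t9.png",cv2.resize(ctrl.read_camera("top")[120:200,220:340,::-1],None,fx=6,fy=6,interpolation=cv2.INTER_CUBIC))
go([*cell,.2],th)
```

```text
11.575 [ 0.38276325 -0.27113147  0.20219801] 50.513528065327556 [ 1.52744444  0.14463966 -1.20638884]
[0.48826175 0.20128832]
shift [-0.1033  0.4747  0.0051] roll 1.432 yaw now 1.5708 q6 -2.404 dist 0.486
```

View pics/t9.png

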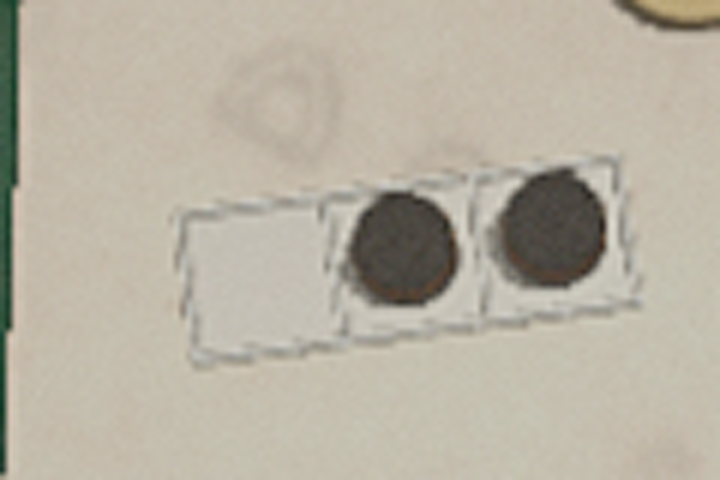

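The top crop shows the empty cell centred at about (262,280), with stored jars upright at (404,248) and (553,228).

Run:
```python
from h import *
t=cam("top")
f=lambda x,y:((x+.5)/6-.5+220,(y+.5)/6-.5+120)
cs=[back(t,f(*a),.011) for a in((183,213),(618,157),(637,304),(197,362))];print(np.round(cs,4),np.mean(cs,0))
d=cs[0]-cs[1];e=cs[3]-cs[2];print(np.arctan2(-d[0],d[1]),np.arctan2(-e[0],e[1]))
print(back(t,f(262,280),.008),[back(t,f(*a),.058) for a in((404,248),(553,228))])
```

```text
[[0.5207 0.2403 0.011 ]
 [0.5517 0.0235 0.011 ]
 [0.4772 0.0135 0.011 ]
 [0.4459 0.2317 0.011 ]] [0.49887021 0.12727156 0.011     ]
0.14181903138692029 0.14263931974972155
[0.48783985 0.20077956 0.008     ] [array([0.49582116, 0.12684299, 0.058     ]), array([0.50632096, 0.05560857, 0.058     ])]
```

Call:
play_rows(increments="-0.01 0.04 0 0.12;-0.02 0.095 0 0.26;-0.033 0.15 0 0.4;-0.045 0.205 0 0.55;-0.056 0.26 0 0.7")

```text
time: 12.25
eef_pos: [0.4381, -0.0117, 0.1996]
tcp_rot: [0.343, 0.939, 0.0, -0.0]
contact_force: [1.3, -0.2, -1.4]
opening: 0.584
```

Run:
```python
from h import *
go([.4883,.2013,.2],.1388)
```

```text
shift [ 0.0987  0.1953 -0.0004] roll 0.7327 yaw now 0.8715 q6 -1.131 dist 0.219
```

Call:
play_rows(increments="0.024 0.048 0 0.17;0.049 0.097 0 0.34;0.074 0.146 0 0.52;0.09 0.18 0 0.68;0.099 0.195 0 0.731")

```text
time: 12.88
eef_pos: [0.4867, 0.2017, 0.1992]
tcp_rot: [0.654, 0.757, -0.001, -0.001]
contact_force: [-0.1, 0.1, -1.2]
opening: 0.587
```

Call:
play_rows(increments="0 0 0 0")

```text
time: 13.0
eef_pos: [0.4865, 0.2004, 0.1992]
tcp_rot: [0.653, 0.758, -0.001, -0.001]
contact_force: [0.5, -0.3, -1.7]
opening: 0.585
```

Run:
```python
from h import *
s=ctrl.get_state();print(s['time'],s['eef_pos'],s['opening']*85.4)
cv2.imwrite("pics/w10.png",ctrl.read_camera("wrist")[:,:,::-1])
c=cam("wrist")
print(proj(c,[[.488,.201,.004]]))
go([.488,.201,.016],.1405)
```

```text
13.0 [0.48653756 0.20038911 0.19919983] 49.946642870522325
[[323.61454018 180.9824293 ]]
shift [0.0013 0.002  0.1833] roll 0.0074 yaw now 0.1479 q6 0.049 dist 0.183
```

View pics/w10.png

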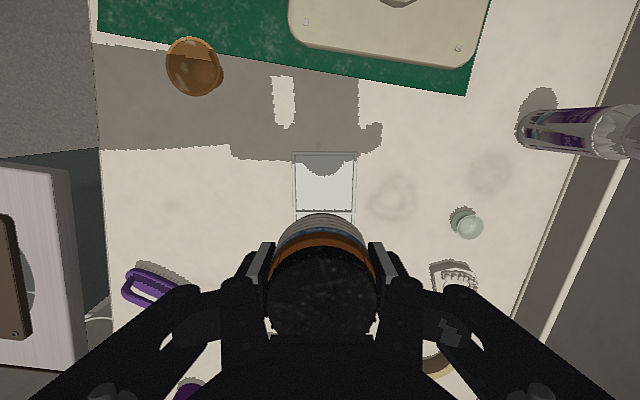

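The cell is centred at (325,182) against a predicted (324,181), so the alignment is good. Lowering.

Call:
play_rows(increments="0.001 0.002 0.04 0.007;0.001 0.002 0.08 0.007;0.001 0.002 0.12 0.007;0.001 0.002 0.15 0.007;0.001 0.002 0.165 0.007")

```text
time: 13.68
eef_pos: [0.4877, 0.1993, 0.0333]
tcp_rot: [0.657, 0.754, -0.001, -0.001]
contact_force: [0.9, 0.1, -1.6]
opening: 0.587
```

Call:
play_rows(increments="0 0 0.008 0;0 0 0.014 0;0 0 0.016 0;0 0 0.016 0")

```text
time: 14.18
eef_pos: [0.4896, 0.2009, 0.0199]
tcp_rot: [0.656, 0.754, 0.0, 0.0]
contact_force: [-0.4, 0.8, -1.6]
opening: 0.585
```

Run:
```python
from h import *
s=ctrl.get_state();print(s['time'],s['eef_pos'],s['contact_force'])
cv2.imwrite("pics/w11.png",ctrl.read_camera("wrist")[:,:,::-1])
go([.488,.201,.015],.1405)
```

```text
14.175 [0.48964803 0.20091918 0.01986092] [-0.36551634  0.77843064 -1.55715138]
shift [ 0.0003 -0.0017  0.0049] roll -0.0017 yaw now 0.1388 q6 0.059 dist 0.005
```

View pics/w11.png

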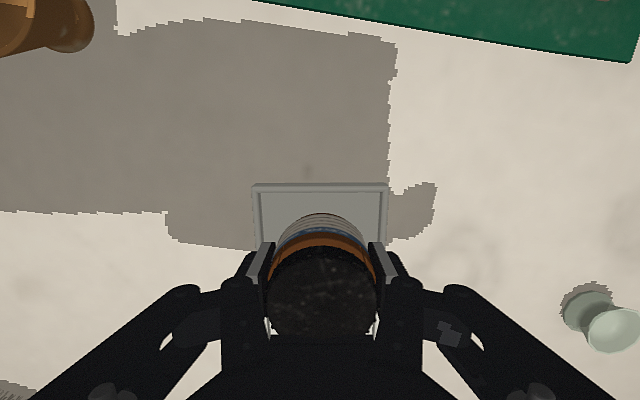

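The jar is centred between the cell's side walls (columns 255–387, jar at 320). Lowering the last few millimetres.

Call:
play_rows(increments="0 -0.001 0.002 0;0 -0.001 0.003 0;0 -0.001 0.004 0")

```text
time: 14.6
eef_pos: [0.4881, 0.2007, 0.0152]
tcp_rot: [0.656, 0.754, -0.0, -0.0]
contact_force: [0.6, 0.1, -1.2]
opening: 0.588
```

Call:
play_rows(increments="0 0 0.001 0;0 0 0.001 0")

```text
time: 14.85
eef_pos: [0.4882, 0.2007, 0.0151]
tcp_rot: [0.656, 0.754, -0.0, -0.0]
contact_force: [-3.2, -1.0, 5.8]
opening: 0.588
```

Touchdown (+5.8 N). Opening, then rising.

Call:
play_rows(increments="0 0 -0.001 0;0 0 -0.001 0;0 0 -0.001 0;0 0 -0.001 0", gripper=0.08)

```text
time: 15.35
eef_pos: [0.4881, 0.2006, 0.0152]
tcp_rot: [0.656, 0.754, -0.0, -0.0]
contact_force: [-0.5, -0.2, -0.2]
opening: 0.939
```

Call:
play_rows(increments="0 0 -0.01 0;0 0 -0.04 0;0 0 -0.09 0;0 0 -0.14 0;0 0 -0.19 0")

```text
time: 15.98
eef_pos: [0.488, 0.2006, 0.2077]
tcp_rot: [0.656, 0.754, 0.0, 0.0]
contact_force: [0.2, -0.2, -0.3]
opening: 0.938
```

Call:
play_rows(increments="-0.06 0 -0.02 0;-0.12 0 -0.03 0;-0.18 0 -0.03 0;-0.18 0 -0.03 0;-0.18 0 -0.03 0")

```text
time: 16.6
eef_pos: [0.5129, 0.0225, 0.2355]
tcp_rot: [0.657, 0.754, 0.0, -0.0]
contact_force: [0.5, 0.4, -0.2]
opening: 0.942
```

Run:
```python
from h import *
s=ctrl.get_state();print(s['time'],s['eef_pos'],s['contact_force'],s['opening'])
cv2.imwrite("pics/w12.png",ctrl.read_camera("wrist")[:,:,::-1])
cv2.imwrite("pics/s12.png",cv2.resize(ctrl.read_camera("side")[120:320,180:480,::-1],None,fx=2.5,fy=2.5))
```

```text
16.6 [0.51286472 0.02246588 0.23553795] [ 0.50595585  0.42613144 -0.17772857] 0.9420959852034578
```

View pics/w12.png

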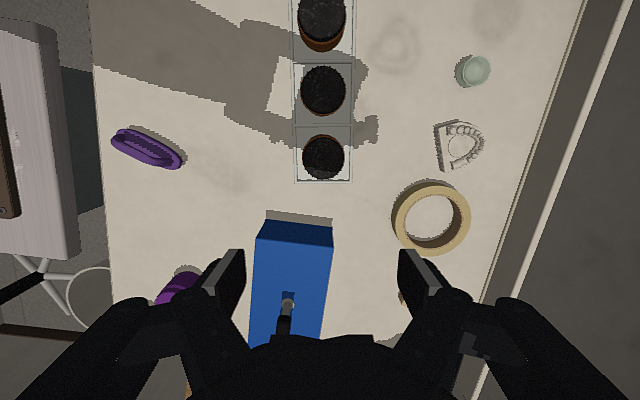

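View pics/s12.png

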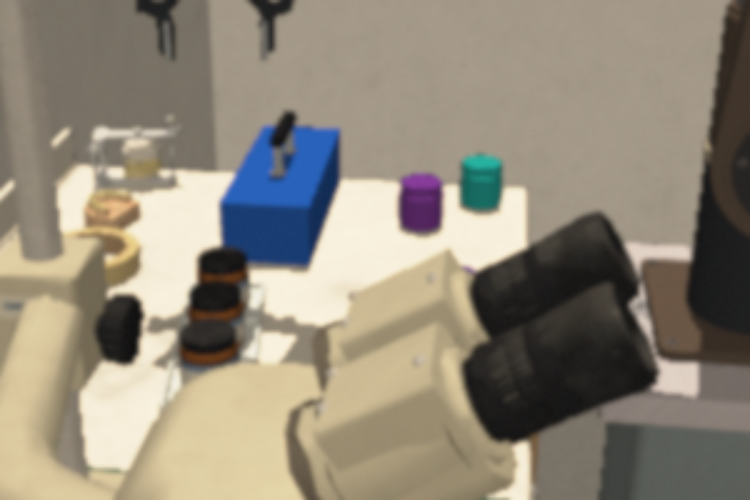

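The wrist view shows three upright lids in the tray at (322,20), (323,90) and (323,157), with the cover standing at (290,290). The side view agrees, and the gripper is clear of everything. Handing in.

Run:
```python
from plant import ctrl
print(ctrl.sign_off())
```

```text
the job is handed in; nothing more can be done
None
```

I lifted the dust cover straight up off the tray and stood it upright on the free bench at about x 0.490, y −0.170, long side along y. Then I put the loose amber jar into the empty +y cell. The job took 16.6 s of the 51 s allowed.

- **Last checks:** the wrist and side views show all three jars upright in their cells, the cover standing and the gripper clear of everything. Touchdown forces were about 6 N for both the cover and the jar, and no check failed or disagreed by more than about 3 mm.
- **Cover position:** I set it about 5 mm left of and 5 mm beyond the given spot. That kept its end off the bench's right edge, which I measured at about y −0.298, and left more finger room at the jar.

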